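# Present the check plate at the end of the loading ledge

### The arm

A 7-joint arm with a two-finger parallel gripper is mounted at the origin on the work surface. World frame = base frame: x ahead of the robot, y to its left, z up, the work surface at z = 0. Lengths are in m, angles in rad, forces in N, time in s.
With the tool pointing down it reaches from about 0.4 to 0.9 m from the base axis. Payload 5.6 kg.
Tool frame: the origin (TCP) lies on the mounting face of the last link; the fingertips stand 190 mm ahead of it and the grasp point (between the pads) lies 171 mm ahead of it; z points along the fingers, y is the direction in which the jaws open and shut (so a half turn about z gives the same grasp; the last joint's range is limited). The gripper opens to 92 mm and grips with 3 to 60 N. Pads are 20 mm wide; open, the fingers measure 128 mm over their backs; the gripper's body (75 mm by 189 mm) begins 69 mm behind the grasp point.
Start: joints at [-1.159, 0.468, -0.012, 1.603, 0.006, 1.071, -0.056], TCP at [0.286, 0.584, 0.405] pointing down, gripper open.
Joint ranges: [-2.53, 2.53], [-0.31, 2.02], [-1.57, 1.55], [0.28, 2.44], [-1.29, 4.43], [0.15, 1.84], [-2.92, 2.92]. Speed limits (rad/s): [2.57, 2.57, 3.14, 3.14, 3.14, 3.14, 3.14].

### API

Orientations are given as a unit quaternion [x, y, z, w].
In Python, from plant import monitor, snapshot, ctrl gives the robot as it stands.
- The arm moves only by the tool send_rows, never from a script. Its arguments are lists of equal length, an entry for each row: "travel": the shift along the tool's x, y, z in mm, a list of three; "twist": the turn, a rotation vector about the tool's x, y, z in rad, a list of three; "fingers": the finger opening in mm, from 0 to 91.9. In form: {"travel": [[x, y, z], ...], "twist": [[ax, ay, az], ...], "fingers": [fingers, ...]}. A call has 1 to 10 rows; each row shifts and turns the commanded pose from where the row before left it, along the tool's axes as they then stand; what a row does not reach is not made up. A row lasts 1/12 s, in which the tool goes at most 41.7 mm and 7.16 degrees, less where a joint would pass 70% of its speed; a pose out of reach is approached as far as the arm can. A call is refused whole if a number of a shift passes 41.7 or a number of a turn 0.125, either way. A call with a gripper value outside its range is refused whole. The fingers move at their own pace and stop on an object; "newtons" is the grip in N (left out, the last holds). Time passes only in rows, so rows that do not move let the fingers close. It gives the time, the measured TCP pose, the force and the opening at its end, in the units of the state.
- monitor.state(): the state, without advancing time (a new reading comes with each control period).
- snapshot(name): name is "scene" or "side" or "wrist"; returns a dict with "image" (400x640x3 uint8, red, green, blue), "intrinsics" (3x3 intrinsics, pixels), "rvec" (rotation vector, rad) and "tvec" (3), from world to camera coordinates, as OpenCV has them; the wrist camera has in their place "mount" (4x4, takes a point from camera to tool coordinates, whose origin is the TCP and whose axes are the flange's). Camera axes: x right, y down, z forward; pixel columns grow to the right and rows downward; lengths in m; the calibration is good to about 2 mm. A picture is of the moment at which its call begins: read the wrist's pose just before it. There is no depth.
- ctrl.close_job(): hands the job in, once; it reports no verdict.
The state is a dict: "time": time; "joint_pos": joint angles; "joint_vel": joint speeds; "effort": joint torques, N m; "position": TCP position; "ee_rot": TCP orientation; "contact_force": force on the tool from outside, world axes, zero at the start; "torque": the same for the moment, N m; "width": opening from 0.0 (shut) to 1.0 (fully open).
Only numpy, scipy, OpenCV 4.12 (cv2) and the standard library are available. Lean on these libraries where they do the work, as an engineer would, in place of code of your own. Each camera call takes 0.05 s, during which the arm holds its last target.

### The job

With the fingers, push the loose metal plate back flat against the dark fence of the raised loading ledge and along the fence towards the robot's left, until the whole yellow band at the plate's leading end sticks out past the end of the ledge while the red line stays on the ledge. Only push it: it must never be lifted, tipped or dropped off the ledge. Leave the sample cups, the jar and the brush where they stand.

Things in the scene. Friction and masses are not known exactly. Their poses are not given: they have to be found in the camera images.
- plate: loose flat metal plate, 100 (x) by 140 (y) by 6 mm thick, about 0.25 kg, on the ledge; slides under a push of 1 to 4 N. Origin at the centre of its underside, z up. At its +y (leading) end a yellow band covers the last 30 mm of the top; a red line parallel to it lies 46 to 52 mm behind the leading end
- ledge: fixed raised ledge, placed and turned differently each time. Origin at table height; +y points to the robot's left, +x away from it. Flat blue top 60 mm above the origin, y from -230 to +230 mm, x from -85 mm to the fence: a dark steel strip along the whole far side, face at x = +55 mm, 15 mm thick, rising 15 mm above the top. The +y end is open: the plate can slide out over it
- ledge_end (a point): point on the ledge's left (+y) end: top surface height, at the face of the fence (ledge frame 55, 230, 60 mm); ledge axes
- plate_lead (a point): middle of the plate's leading (yellow) end face, at half thickness (plate frame 0, 70, 3 mm); plate axes
- plate_back (a point): middle of the plate's long side face that goes against the fence, at half thickness (plate frame 50, 0, 3 mm); plate axes
- cup_a: open round steel sample cup with a pressed pellet inside, 50 mm wide at the foot and 45 mm at the rim, 40 mm tall, loose, to be left alone; origin at the centre of its underside. Stands on the ledge near its right (-y) end
- cup_b: open round steel sample cup with a pressed pellet inside, 50 mm wide at the foot and 45 mm at the rim, 40 mm tall, loose, to be left alone; origin at the centre of its underside. Stands on the table in front of the ledge
- cup_c: open round steel sample cup with a pressed pellet inside, 50 mm wide at the foot and 45 mm at the rim, 40 mm tall, loose, to be left alone; origin at the centre of its underside. Stands on the table behind the ledge
- cup_d: open round steel sample cup with a pressed pellet inside, 50 mm wide at the foot and 45 mm at the rim, 40 mm tall, loose, to be left alone; origin at the centre of its underside. Stands on the table beyond the left end of the ledge
- cup_e: open round steel sample cup with a pressed pellet inside, 50 mm wide at the foot and 45 mm at the rim, 40 mm tall, loose, to be left alone; origin at the centre of its underside. Stands on the table at the left
- jar: closed jar with a blue cap, 56 mm wide, 75 mm tall, loose, on the table at the left, to be left alone; origin at the centre of its underside
- brush: hand brush 160 mm long lying on the table at the right, loose, to be left alone; origin under its middle
There are look-alikes about, which are no part of the job. Of the things like the plate, leave any that is blue; of the rest the smaller one is meant.

How it is judged:
By the outcome, as a careful person would: the job done as asked, in the order asked, and still so for the second after the job is handed in, with the robot touching nothing.
It also fails if it takes over 51 s, if anything falls off the work surface, if the arm or the gripper's body presses on something with over 40 N, if the wrist force passes 120 N, or if a joint passes its speed limit or range.

## Working session

There is one attempt and no reset: what is moved stays moved. The work goes in short steps, Python scripts to look and compute and a tool call to move; the robot and the scene stay as the last step left them, time stands still between calls to the robot, and variables do not carry over. Pictures are saved under pics/ and viewed, and the job is handed in when it is done.

Besides the shell and the picture viewer there is one more tool, called after "Call:" by a JSON object that holds its "op" and its "data". send_rows: Moves the arm, as the interface text tells. Its arguments: {"type":"object","properties":{"travel":{"type":"array","items":{"type":"array","items":{"type":"number"}}},"twist":{"type":"array","items":{"type":"array","items":{"type":"number"}}},"fingers":{"type":"array","items":{"type":"number"}},"newtons":{"type":"number"}},"required":["travel","twist","fingers"]}

```bash
ls; mkdir -p pics; python3 - <<'E'
from plant import monitor, snapshot
import cv2,pickle
s=monitor.state();print(s)
for n in("scene","side","wrist"):
    d=snapshot(n);pickle.dump(d,open(f"pics/{n}0.pkl","wb"));cv2.imwrite(f"pics/{n}0.png",d["image"][:,:,::-1])
    print(n,{k:v for k,v in d.items() if k!="image"})
E
```

```text
pics
{'time': 0.0, 'joint_pos': array([-1.15901938,  0.46838252, -0.0116024 ,  1.60360761,  0.00601147,
        1.0713695 , -0.0562997 ]), 'joint_vel': array([ 0.002055  , -0.00179744, -0.00226058,  0.00057297,  0.00056796,
       -0.00015913,  0.00042567]), 'effort': array([-8.89259627e-04, -5.20582223e+01, -1.32331680e-02, -2.43757296e+01,
       -5.67651994e-02,  1.72262429e-02,  1.57195473e-04]), 'position': array([0.28545814, 0.58369663, 0.40374321]), 'ee_rot': array([ 2.25462468e-01,  9.74251469e-01, -8.56458934e-04, -1.30509190e-04]), 'contact_force': array([ 0.06822222, -0.46429696, -0.24059642]), 'torque': array([-0.01103395, -0.02478311, -0.00556214]), 'width': 0.9987080176272587}
scene {'intrinsics': array([[365.66110181,   0.        , 320.05383999],
       [  0.        , 365.66110181, 203.30447989],
       [  0.        ,   0.        ,   1.        ]]), 'rvec': array([ 0.81179909,  2.55738885, -1.07342508]), 'tvec': array([ 0.44433213, -0.14527805,  1.33282378])}
side {'intrinsics': array([[420.6489693 ,   0.        , 321.27335215],
       [  0.        , 420.6489693 , 196.48700039],
       [  0.        ,   0.        ,   1.        ]]), 'rvec': array([ 2.30600859, -0.77490569,  0.31597518]), 'tvec': array([-0.40801419,  0.25807187,  1.05690853])}
wrist {'intrinsics': array([[337.11082043,   0.        , 323.61843779],
       [  0.        , 337.11082043, 197.41709005],
       [  0.        ,   0.        ,   1.        ]]), 'mount': array([[ 9.25879297e-05, -9.54405585e-01, -2.98512932e-01,
         8.52914048e-02],
       [ 9.99999757e-01,  2.94667797e-04, -6.31948111e-04,
         1.31989555e-04],
       [ 6.91096955e-04, -2.98512801e-01,  9.54405380e-01,
         2.08599267e-02],
       [ 0.00000000e+00,  0.00000000e+00,  0.00000000e+00,
         1.00000000e+00]])}
```

View pics/scene0.png

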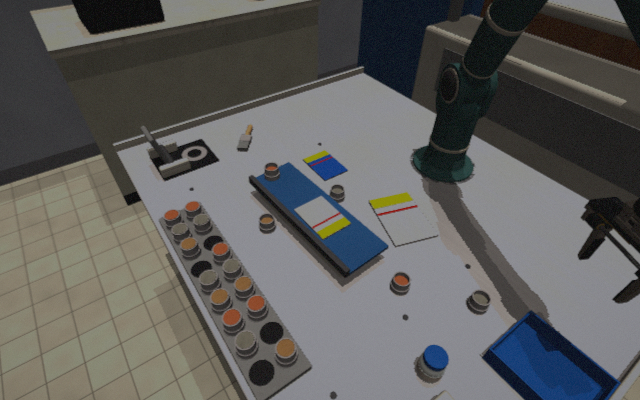

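View pics/side0.png

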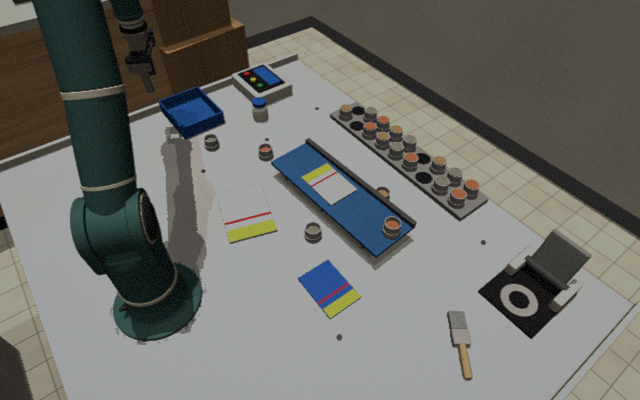

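View pics/wrist0.png

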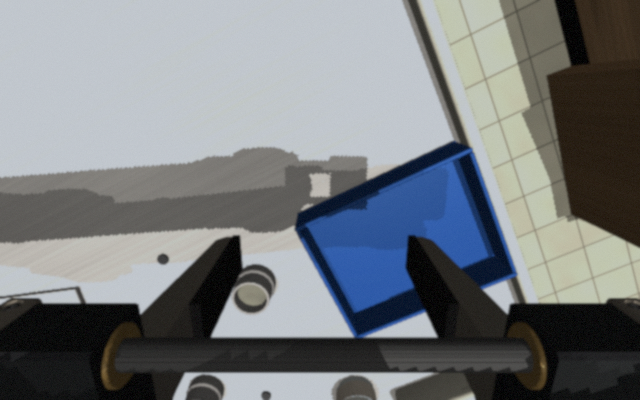

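Plate candidates in the scene view are the white plate on the ledge (322,217), a larger white plate on the table (403,218) and a blue plate (325,165). I choose the one on the ledge: it isn't blue and it's the smaller of the other two. I'll check it in close crops.

```bash
python3 - <<'E'
import cv2
a=cv2.imread("pics/scene0.png")[150:285,235:400];cv2.imwrite("pics/sc_crop.png",cv2.resize(a,None,fx=4.4,fy=4.4,interpolation=cv2.INTER_CUBIC))
a=cv2.imread("pics/side0.png")[130:270,260:425];cv2.imwrite("pics/si_crop.png",cv2.resize(a,None,fx=4.2,fy=4.2,interpolation=cv2.INTER_CUBIC))
E
```

```text
(no output)
```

View pics/sc_crop.png

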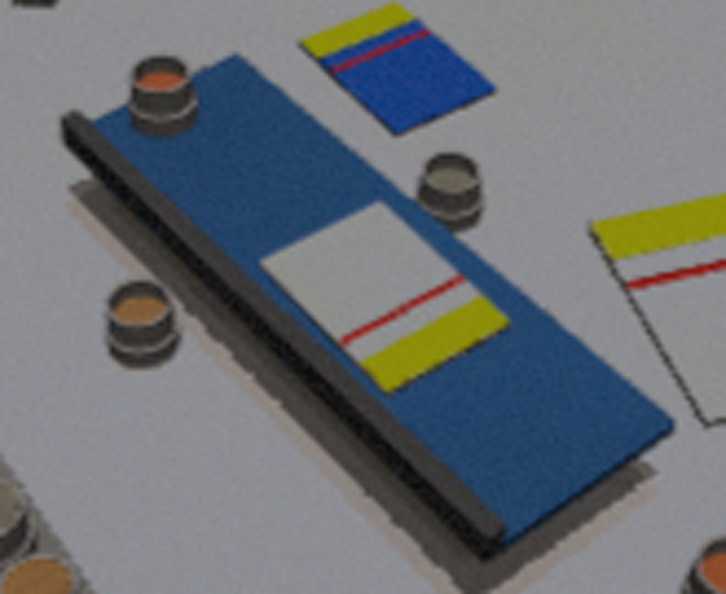

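View pics/si_crop.png

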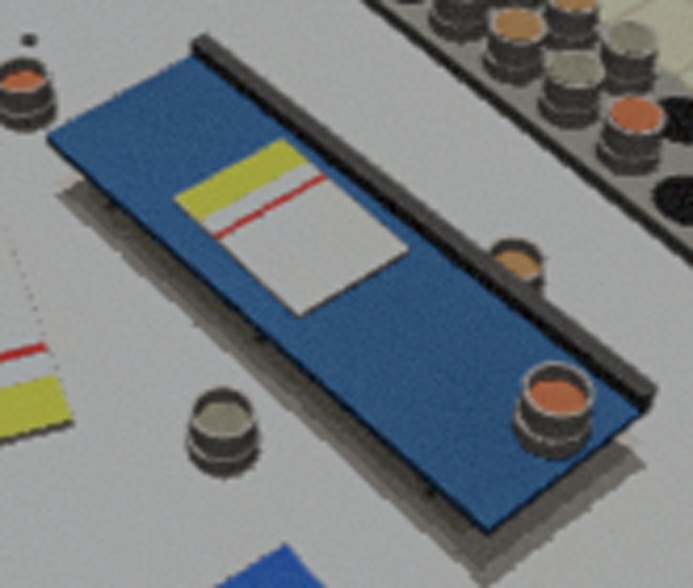

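```bash
cat > h.py <<'E'
import numpy as np,cv2,pickle
from scipy.optimize import least_squares
def load(n): return pickle.load(open(n,"rb"))
def proj(P,d): return cv2.projectPoints(np.asarray(P,float).reshape(-1,1,3),d["rvec"],d["tvec"],d["intrinsics"],None)[0].reshape(-1,2)
def uncrop(p,f,ox,oy): return (np.asarray(p,float)+.5)/f-.5+[ox,oy]
def tf(q,P):
    c,s=np.cos(q[2]),np.sin(q[2]);P=np.asarray(P,float)/1000
    return np.c_[q[0]+c*P[:,0]-s*P[:,1],q[1]+s*P[:,0]+c*P[:,1],P[:,2]]
def fit(obs,q0):
    r=lambda q:np.concatenate([(proj(tf(q,P),d)-px).ravel() for P,px,d in obs])
    s=least_squares(r,q0,loss="soft_l1");return s.x,r(s.x)
E
python3 - <<'E'
from h import *
sc,si=load("pics/scene0.pkl"),load("pics/side0.pkl")
L=[([[-85,-230,60],[-85,230,60]],uncrop([[237,55],[673,427]],4.4,235,150),sc),
   ([[-85,230,60],[-85,-230,60],[55,230,60],[55,-230,60]],uncrop([[50,138],[488,530],[195,57],[638,408]],4.2,260,130),si)]
q,r=fit(L,[.6,0,0]);print(q,r.round(1))
lead=[[-50,70,66],[50,70,66],[50,-70,66],[-50,-70,66]]
P=[(lead,uncrop([[510,323],[388,392],[262,262],[378,202]],4.4,235,150),sc),(lead,uncrop([[175,198],[284,139],[407,248],[302,317]],4.2,260,130),si)]
p,r=fit(P,q);print(p,r.round(1))
c,s=np.cos(q[2]),np.sin(q[2]);d=p[:2]-q[:2];print("plate in ledge",[c*d[0]+s*d[1],-s*d[0]+c*d[1]],np.degrees(p[2]-q[2]),np.degrees(q[2]))
E
```

```text
[ 0.56679559 -0.02311036  0.05032659] [ 0.2 -0.4  0.2 -0.4 -0.5 -1.7  0.2 -0.4 -0.1 -1.1  0.8  1.1]
[0.55294324 0.01518069 0.02473501] [ 0.4 -0.3 -0.2  0.2 -0.8 -0.1  0.3 -0.3 -0.1  0.1 -0.3 -0.   0.8 -0.
 -0.5 -0.5]
plate in ledge [np.float64(-0.011908573908843714), np.float64(0.03893941175922943)] -1.4662893570230229 2.8835011776413206
```

```bash
cat >> h.py <<'E'
from scipy.spatial.transform import Rotation as R
LQ=np.array([0.56680,-0.02311,0.05033])
def tipstate(s):
    r=R.from_quat(s["ee_rot"]);tip=s["position"]+r.apply([0,0,.19])
    c,sn=np.cos(LQ[2]),np.sin(LQ[2]);d=tip-[*LQ[:2],0]
    return 1000*np.array([c*d[0]+sn*d[1],-sn*d[0]+c*d[1],d[2]]),r
def target_rot(jaw): # jaw angle (deg) of tool y in ledge frame
    a=LQ[2]+np.radians(jaw);y=np.array([np.cos(a),np.sin(a),0]);z=np.array([0,0,-1.]);return R.from_matrix(np.c_[np.cross(y,z),y,z])
def plan(s,x,y,z,jaw):
    t,r=tipstate(s);g=target_rot(jaw)
    w=tf(LQ,[[x,y,z]])[0]-g.apply([0,0,.19])
    print("t",round(s["time"],2),"tip(ledge)",t.round(1),"turn",(r.inv()*g).as_rotvec().round(4),"shift after turn mm",(1000*g.inv().apply(w-s["position"])).round(1),"F",s["contact_force"].round(1),"w",round(s["width"]*91.9,1),"j7",s["joint_pos"][[0,6]].round(2))
E
python3 -c "
from h import *;from plant import monitor
s=monitor.state();plan(s,-105,39,110,90);plan(s,5,-60,110,0)"
```

```text
t 0.15 tip(ledge) [-250.5  620.   214. ] turn [-1.300e-03 -2.000e-04 -5.051e-01] shift after turn mm [-145.4 -581.2  104. ] F [ 0.2  0.1 -0.3] w 92.0 j7 [-1.16 -0.06]
t 0.15 tip(ledge) [-250.5  620.   214. ] turn [-1.1000e-03  8.0000e-04  1.0657e+00] shift after turn mm [-680.2  255.4  104. ] F [ 0.2  0.1 -0.3] w 92.0 j7 [-1.16 -0.06]
```

Call:
{"op": "send_rows", "data": {"travel": [[0, 0, 0], [0, 0, 0], [0, 0, 0], [0, 0, 0], [0, 0, 0], [-10, -40, 0], [-10, -40, 0], [-10, -40, 0], [-10, -40, 0], [-10, -40, 0]], "twist": [[0, 0, -0.101], [0, 0, -0.101], [0, 0, -0.101], [0, 0, -0.101], [0, 0, -0.101], [0, 0, 0], [0, 0, 0], [0, 0, 0], [0, 0, 0], [0, 0, 0]], "fingers": [70, 70, 70, 70, 70, 70, 70, 70, 70, 70]}}

```text
time: 0.98
position: [0.3457, 0.3846, 0.4044]
ee_rot: [-0.025, 1.0, -0.0, -0.0]
contact_force: [1.0, 0.0, 0.0]
width: 0.761
```

Call:
{"op": "send_rows", "data": {"travel": [[-10, -38, 0], [-10, -38, 0], [-10, -38, 0], [-10, -38, 10], [-10, -38, 10], [-10, -38, 10], [-10, -38, 10], [-10, -38, 10], [-8, -38, 10], [0, -38, 10]], "twist": [[0, 0, 0], [0, 0, 0], [0, 0, 0], [0, 0, 0], [0, 0, 0], [0, 0, 0], [0, 0, 0], [0, 0, 0], [0, 0, 0], [0, 0, 0]], "fingers": [70, 70, 70, 70, 70, 70, 70, 70, 70, 70]}}

```text
time: 1.82
position: [0.4534, 0.0097, 0.3345]
ee_rot: [-0.025, 1.0, -0.0, 0.001]
contact_force: [0.2, -0.0, -0.2]
width: 0.763
```

```bash
python3 -c "
from h import *;from plant import monitor
s=monitor.state();plan(s,-105,39,100,90)"
```

```text
t 1.82 tip(ledge) [-111.2   38.4  144.5] turn [-0.0002  0.0019 -0.0003] shift after turn mm [-6.6  0.6 44.5] F [ 0.2 -0.  -0.2] w 70.1 j7 [-0.26  1.59]
```

Call:
{"op": "send_rows", "data": {"travel": [[2, 0, 20], [0, 0, 20], [0, 0, 20], [0, 0, 18], [0, 0, 4], [0, 0, 0], [0, 0, 0]], "twist": [[0, 0, 0], [0, 0, 0], [0, 0, 0], [0, 0, 0], [0, 0, 0], [0, 0, 0], [0, 0, 0]], "fingers": [70, 70, 70, 70, 70, 70, 70]}}

```text
time: 2.4
position: [0.4507, 0.0114, 0.2531]
ee_rot: [-0.025, 1.0, -0.0, 0.0]
contact_force: [0.2, 0.4, 0.6]
width: 0.761
```

```bash
cat > look.py <<'E'
import sys
from h import *
from plant import monitor,snapshot
t=sys.argv[1];s=monitor.state();plan(s,-95,39,62,90)
for n in sys.argv[2:]:
    d=snapshot(n);d["state"]=s;pickle.dump(d,open(f"pics/{n}{t}.pkl","wb"))
    im=d["image"][:,:,::-1]
    im={"scene":im[150:285,235:400],"side":im[130:270,260:425],"wrist":im}[n]
    f={"scene":4.4,"side":4.2,"wrist":1.25}[n]
    cv2.imwrite(f"pics/{n}{t}.png",cv2.resize(im,None,fx=f,fy=f,interpolation=cv2.INTER_CUBIC))
E
python3 look.py 1 wrist side
```

```text
t 2.4 tip(ledge) [-114.2   40.3   63.1] turn [-0.      0.0001 -0.0002] shift after turn mm [-19.2  -1.4   1.1] F [0.2 0.4 0.6] w 69.9 j7 [-0.24  1.63]
```

View pics/wrist1.png

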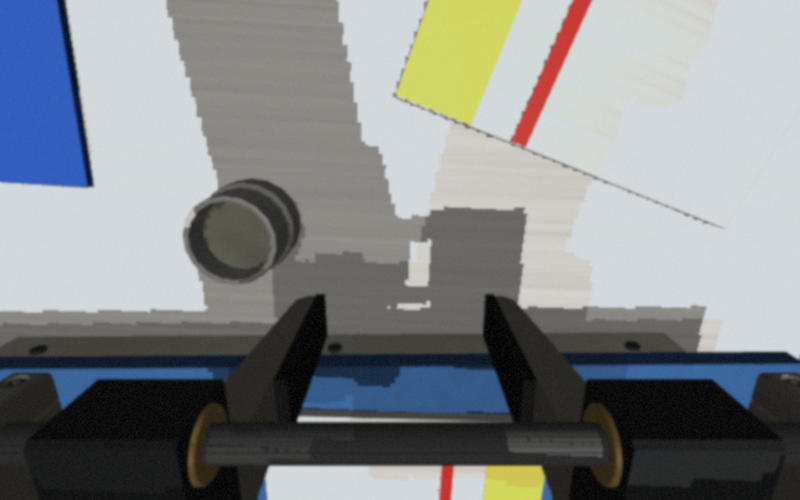

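View pics/side1.png

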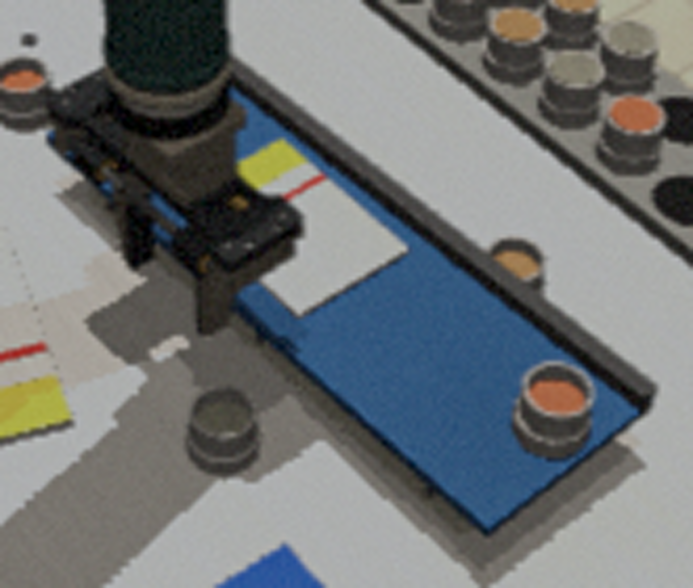

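Call:
{"op": "send_rows", "data": {"travel": [[-10, 0, 1], [-10, 0, 0], [-8, 0, 0], [-5, 0, 0], [-3, 0, 0], [-3, 0, 0], [-3, 0, 0], [-3, 0, 0], [0, 0, 0]], "twist": [[0, 0, 0], [0, 0, 0], [0, 0, 0], [0, 0, 0], [0, 0, 0], [0, 0, 0], [0, 0, 0], [0, 0, 0], [0, 0, 0]], "fingers": [70, 70, 70, 70, 70, 70, 70, 70, 70]}}

```text
time: 3.25
position: [0.4956, 0.0136, 0.2516]
ee_rot: [-0.025, 1.0, -0.0, -0.0]
contact_force: [0.1, 0.3, 1.0]
width: 0.761
```

```bash
python3 look.py 2
```

```text
t 3.25 tip(ledge) [-69.3  40.2  61.6] turn [-0.0001 -0.0003 -0.0004] shift after turn mm [25.7 -1.3 -0.4] F [0.1 0.3 1. ] w 69.9 j7 [-0.23  1.63]
```

Call:
{"op": "send_rows", "data": {"travel": [[-2, 0, 0], [-2, 0, 0], [-2, 0, 0], [-2, 0, 0], [-1.5, 0, 0], [0, 0, 0]], "twist": [[0, 0, 0], [0, 0, 0], [0, 0, 0], [0, 0, 0], [0, 0, 0], [0, 0, 0]], "fingers": [70, 70, 70, 70, 70, 70]}}

```text
time: 3.75
position: [0.5053, 0.0143, 0.2517]
ee_rot: [-0.025, 1.0, 0.0, 0.0]
contact_force: [0.3, -0.6, -0.0]
width: 0.763
```

```bash
python3 look.py 3 scene side
```

```text
t 3.75 tip(ledge) [-59.5  40.4  61.7] turn [ 0.      0.0006 -0.0001] shift after turn mm [35.4 -1.4 -0.3] F [ 0.3 -0.6 -0. ] w 70.1 j7 [-0.23  1.64]
```

View pics/scene3.png

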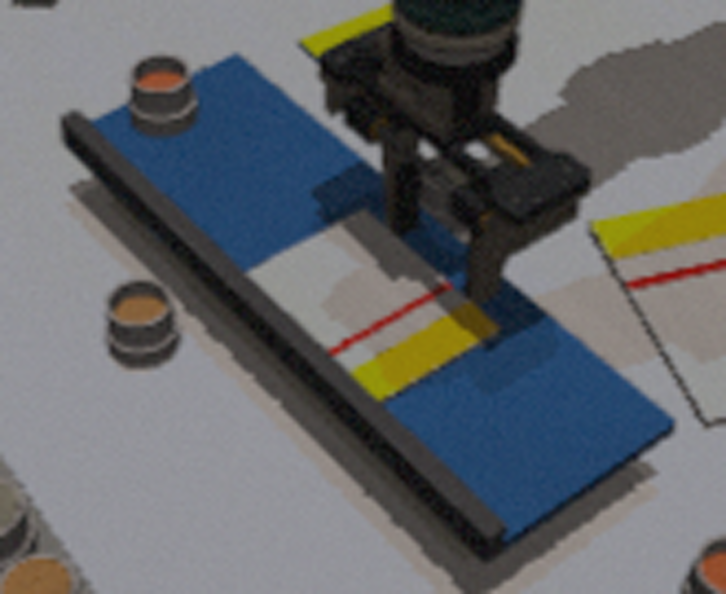

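View pics/side3.png

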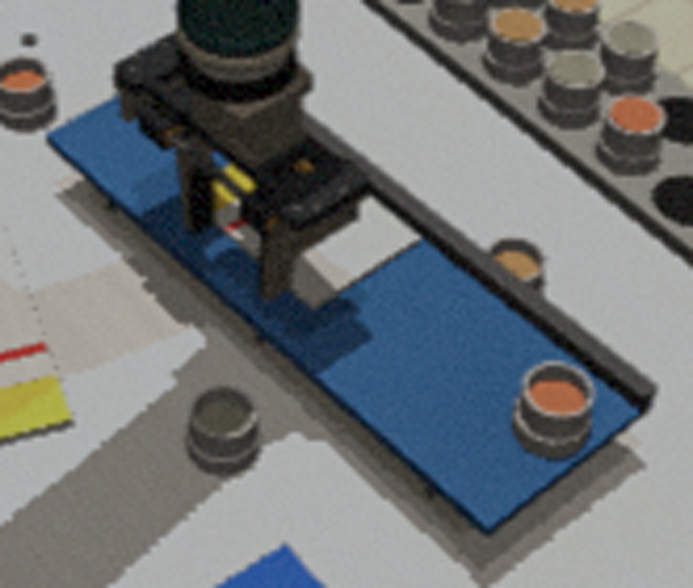

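The scene view shows the plate parallel to the fence and close to it, with its lead corner at about (382,400) in the crop. I'll continue in small steps until the force rises.

Call:
{"op": "send_rows", "data": {"travel": [[-1, 0, 0], [-1, 0, 0], [-1, 0, 0], [0, 0, 0]], "twist": [[0, 0, 0], [0, 0, 0], [0, 0, 0], [0, 0, 0]], "fingers": [70, 70, 70, 70]}}

```text
time: 4.18
position: [0.508, 0.0144, 0.2517]
ee_rot: [-0.025, 1.0, 0.0, -0.0]
contact_force: [-1.5, 0.2, 1.1]
width: 0.76
```

Call:
{"op": "send_rows", "data": {"travel": [[-1, 0, 0], [-1, 0, 0]], "twist": [[0, 0, 0], [0, 0, 0]], "fingers": [70, 70]}}

```text
time: 4.35
position: [0.5092, 0.0143, 0.2515]
ee_rot: [-0.025, 1.0, -0.0, -0.001]
contact_force: [-5.2, -1.4, 4.3]
width: 0.762
```

```bash
python3 look.py 4
```

```text
t 4.35 tip(ledge) [-56.1  40.3  61.5] turn [ 0.     -0.0026 -0.0002] shift after turn mm [39.4 -1.3 -0.5] F [-5.2 -1.4  4.3] w 70.0 j7 [-0.23  1.64]
```

Call:
{"op": "send_rows", "data": {"travel": [[-1, 0, 0], [-0.5, 0, 0], [0, 0, 0]], "twist": [[0, 0, 0], [0, 0, 0], [0, 0, 0]], "fingers": [70, 70, 70]}}

```text
time: 4.6
position: [0.5099, 0.0144, 0.2512]
ee_rot: [-0.025, 1.0, -0.0, -0.003]
contact_force: [-6.9, 0.0, 5.6]
width: 0.763
```

```bash
python3 look.py 5
```

```text
t 4.6 tip(ledge) [-56.   40.3  61.2] turn [ 0.0001 -0.0055 -0.0001] shift after turn mm [40.  -1.3 -0.8] F [-6.9  0.   5.6] w 70.1 j7 [-0.22  1.64]
```

Call:
{"op": "send_rows", "data": {"travel": [[10, 0, 0], [15, 0, 0], [10, 0, -10], [0, 0, -40], [0, -20, -20], [0, -30, 0], [0, -30, 0], [0, -20, 0]], "twist": [[0, 0, 0], [0, 0, 0], [0, 0, 0], [0, 0, 0], [0, 0, 0], [0, 0, 0], [0, 0, 0], [0, 0, 0]], "fingers": [70, 70, 70, 70, 50, 50, 50, 50]}}

```text
time: 5.27
position: [0.4816, -0.0896, 0.3228]
ee_rot: [-0.024, 1.0, -0.001, 0.002]
contact_force: [0.2, 0.1, -1.2]
width: 0.547
```

Call:
{"op": "send_rows", "data": {"travel": [[0, 0, 0], [0, 0, 0], [0, 0, 0], [0, 0, 0], [0, 0, 0], [0, 0, 0], [0, 0, 0], [0, 0, 0], [0, 0, 0], [0, 0, 0]], "twist": [[0, 0, 0.12], [0, 0, 0.12], [0, 0, 0.12], [0, 0, 0.12], [0, 0, 0.12], [0, 0, 0.12], [0, 0, 0.12], [0, 0, 0.12], [0, 0, 0.12], [0, 0, 0.12]], "fingers": [50, 50, 50, 50, 50, 50, 50, 50, 50, 50]}}

```text
time: 6.1
position: [0.4816, -0.0871, 0.3219]
ee_rot: [0.546, 0.838, 0.001, 0.001]
contact_force: [0.3, 1.2, -0.5]
width: 0.542
```

Call:
{"op": "send_rows", "data": {"travel": [[0, 0, 0], [0, 0, 0], [0, 0, 0], [0, 0, 0], [0, 0, 0]], "twist": [[0, 0, 0.12], [0, 0, 0.12], [0, 0, 0.12], [0, 0, 0.011], [0, 0, 0]], "fingers": [50, 50, 50, 50, 50]}}

```text
time: 6.52
position: [0.4815, -0.0869, 0.3218]
ee_rot: [0.688, 0.726, 0.0, 0.001]
contact_force: [-0.1, -0.0, 0.1]
width: 0.541
```

```bash
python3 look.py 6 scene side; python3 -c "
from h import *;from plant import monitor
s=monitor.state();plan(s,2,-58,62,0)"
```

```text
t 6.52 tip(ledge) [-88.1 -59.5 131.8] turn [ 6.0000e-04  1.3000e-03 -1.5683e+00] shift after turn mm [ 6.6 98.5 69.8] F [-0.1 -0.   0.1] w 49.7 j7 [-0.36  0.41]
t 6.62 tip(ledge) [-88.3 -59.5 131.8] turn [0.0008 0.0001 0.0026] shift after turn mm [ 1.5 90.4 69.8] F [ 0.   0.1 -0.5] w 50.0 j7 [-0.36  0.41]
```

View pics/scene6.png

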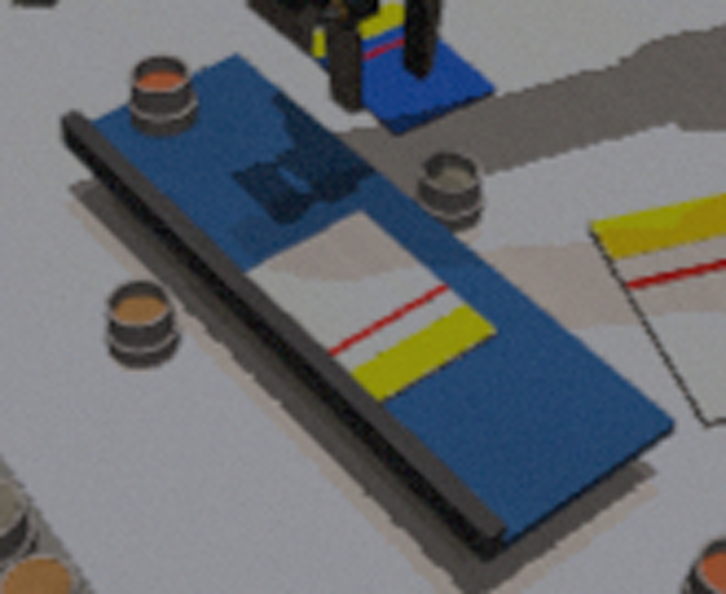

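View pics/side6.png

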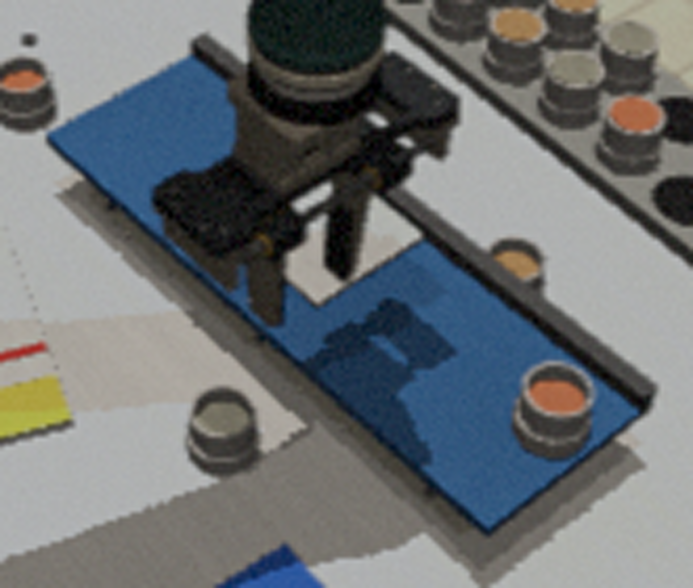

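```bash
python3 - <<'E'
from h import *
sc,si=load("pics/scene6.pkl"),load("pics/side6.pkl")
P=[([[-50,70,66],[-50,-70,66]],uncrop([[496,331],[363,211]],4.4,235,150),sc),([[50,-70,66],[-50,-70,66]],uncrop([[421,238],[320,304]],4.2,260,130),si)]
q=LQ
p,r=fit(P,q);print(p,r.round(1))
c,s=np.cos(q[2]),np.sin(q[2]);d=p[:2]-q[:2];print("plate in ledge",[c*d[0]+s*d[1],-s*d[0]+c*d[1]],np.degrees(p[2]-q[2]))
E
```

```text
[0.56687951 0.01677005 0.04108689] [ 0.2 -0.  -0.2 -0.3  0.8 -0.4 -0.8  0. ]
plate in ledge [np.float64(0.002085722588156063), np.float64(0.039825551544004766)] -0.5295910762487419
```

Call:
{"op": "send_rows", "data": {"travel": [[0, 30, 0], [0, 30, 0], [0, 30, 10], [0, 0, 20], [0, 0, 20], [0, 0, 15], [0, 0, 4], [0, 0, 0], [0, 0, 0]], "twist": [[0, 0, 0], [0, 0, 0], [0, 0, 0], [0, 0, 0], [0, 0, 0], [0, 0, 0], [0, 0, 0], [0, 0, 0], [0, 0, 0]], "fingers": [50, 50, 50, 50, 50, 50, 50, 50, 50]}}

```text
time: 7.37
position: [0.5715, -0.0829, 0.253]
ee_rot: [0.689, 0.725, 0.0, 0.0]
contact_force: [-0.3, 0.0, -0.7]
width: 0.541
```

```bash
python3 look.py 7 side; python3 -c "
from h import *;from plant import monitor
s=monitor.state();plan(s,2,-42,62,0)"
```

```text
t 7.37 tip(ledge) [  1.8 -60.   63. ] turn [ 4.0000e-04  5.0000e-04 -1.5705e+00] shift after turn mm [96.7 99.   1. ] F [-0.3  0.  -0.7] w 49.7 j7 [-0.28  0.47]
t 7.42 tip(ledge) [  2.  -59.9  63.2] turn [0.0012 0.0001 0.0002] shift after turn mm [17.9  0.2  1.2] F [-0.3  1.  -0.4] w 50.1 j7 [-0.28  0.47]
```

View pics/side7.png

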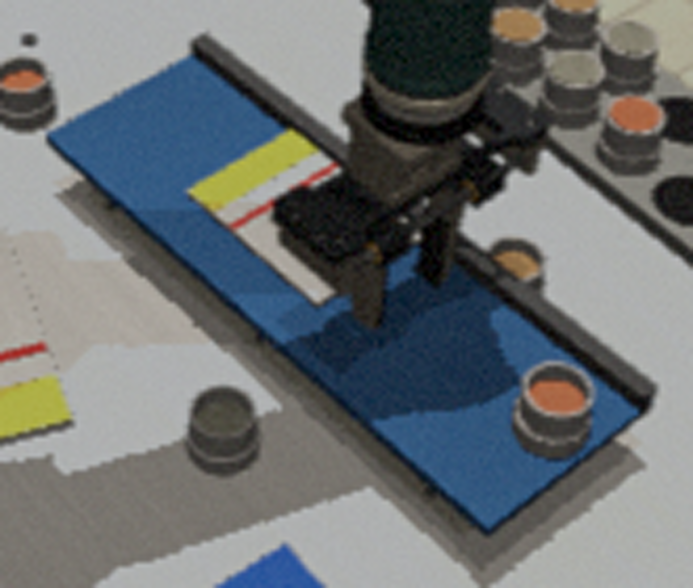

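Call:
{"op": "send_rows", "data": {"travel": [[6, 0, 1], [6, 0, 0], [4, 0, 0], [4, 0, 0], [6, 0, 0], [6, 0, 0], [6, 0, 0], [6, 0, 0], [6, 0, 0], [4, 0, 0]], "twist": [[0, 0, 0], [0, 0, 0], [0, 0, 0], [0, 0, 0], [0, 0, 0], [0, 0, 0], [0, 0, 0], [0, 0, 0], [0, 0, 0], [0, 0, 0]], "fingers": [50, 50, 50, 50, 50, 50, 50, 50, 50, 50]}}

```text
time: 8.25
position: [0.5686, -0.0278, 0.2517]
ee_rot: [0.689, 0.725, 0.0, -0.0]
contact_force: [-0.7, -1.5, 2.2]
width: 0.547
```

```bash
python3 look.py 8 side scene
```

```text
t 8.25 tip(ledge) [ 1.6 -4.7 61.7] turn [ 2.0000e-04 -1.0000e-04 -1.5705e+00] shift after turn mm [96.6 43.7 -0.3] F [-0.7 -1.5  2.2] w 50.2 j7 [-0.38  0.38]
```

View pics/side8.png

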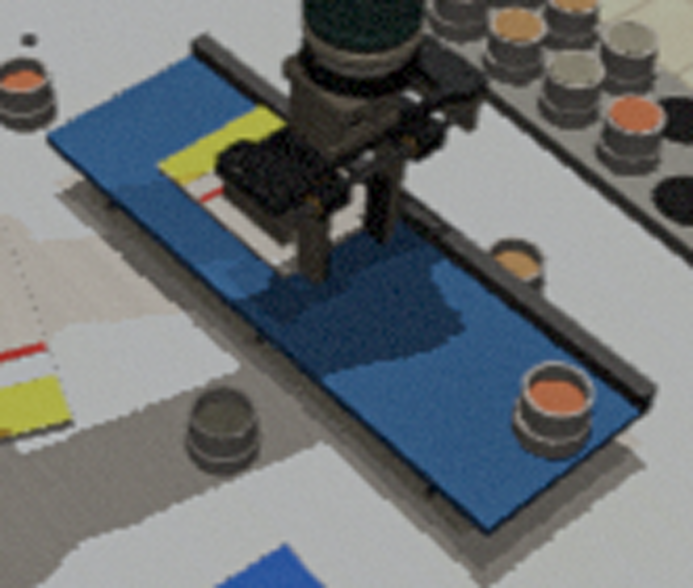

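View pics/scene8.png

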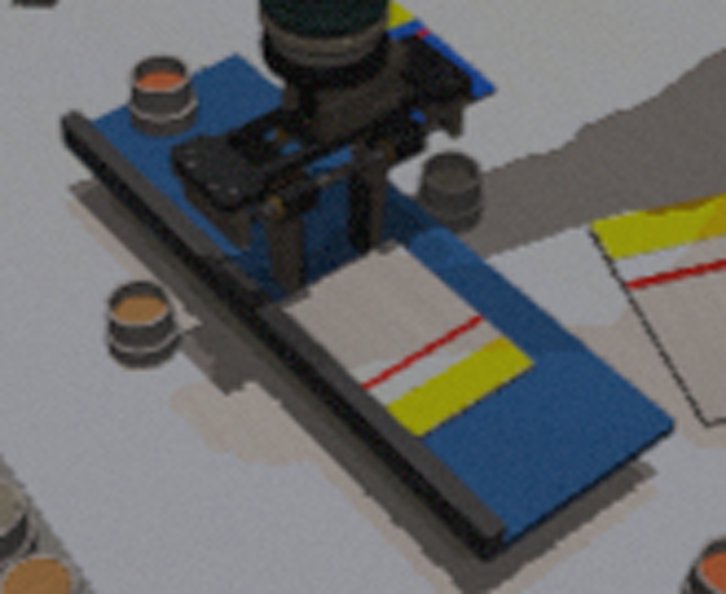

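The plate is sliding straight along the fence, with the lead corner at about (420,435) in the scene crop. Continuing.

Call:
{"op": "send_rows", "data": {"travel": [[6, 0, 0], [6, 0, 0], [6, 0, 0], [6, 0, 0], [6, 0, 0], [6, 0, 0], [6, 0, 0], [6, 0, 0], [6, 0, 0], [6, 0, 0]], "twist": [[0, 0, 0], [0, 0, 0], [0, 0, 0], [0, 0, 0], [0, 0, 0], [0, 0, 0], [0, 0, 0], [0, 0, 0], [0, 0, 0], [0, 0, 0]], "fingers": [50, 50, 50, 50, 50, 50, 50, 50, 50, 50]}}

```text
time: 9.18
position: [0.5656, 0.0319, 0.2517]
ee_rot: [0.689, 0.725, -0.0, -0.0]
contact_force: [-0.9, -0.6, -0.7]
width: 0.54
```

Call:
{"op": "send_rows", "data": {"travel": [[6, 0, 0], [6, 0, 0], [6, 0, 0], [6, 0, 0], [6, 0, 0], [4, 0, 0], [3, 0, 0], [0, 0, 0], [0, 0, 0]], "twist": [[0, 0, 0], [0, 0, 0], [0, 0, 0], [0, 0, 0], [0, 0, 0], [0, 0, 0], [0, 0, 0], [0, 0, 0], [0, 0, 0]], "fingers": [50, 50, 50, 50, 50, 50, 50, 50, 50]}}

```text
time: 9.93
position: [0.5639, 0.0685, 0.2518]
ee_rot: [0.689, 0.725, 0.0, -0.0]
contact_force: [0.0, 0.9, 0.1]
width: 0.545
```

```bash
sed -i 's/235:400\]/235:400]/' look.py; python3 look.py 9 side scene
```

```text
t 9.93 tip(ledge) [ 1.8 91.8 61.8] turn [ 7.000e-04 -0.000e+00 -1.571e+00] shift after turn mm [ 96.7 -52.7  -0.2] F [0.  0.9 0.1] w 50.1 j7 [-0.55  0.21]
```

View pics/side9.png

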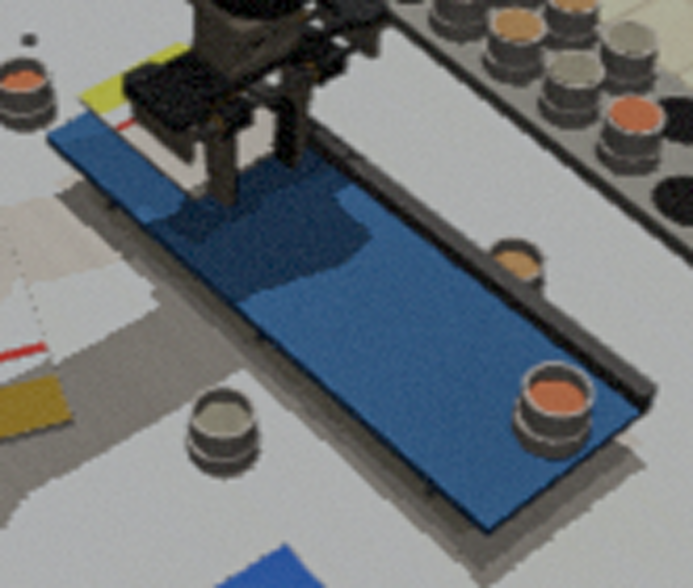

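View pics/scene9.png

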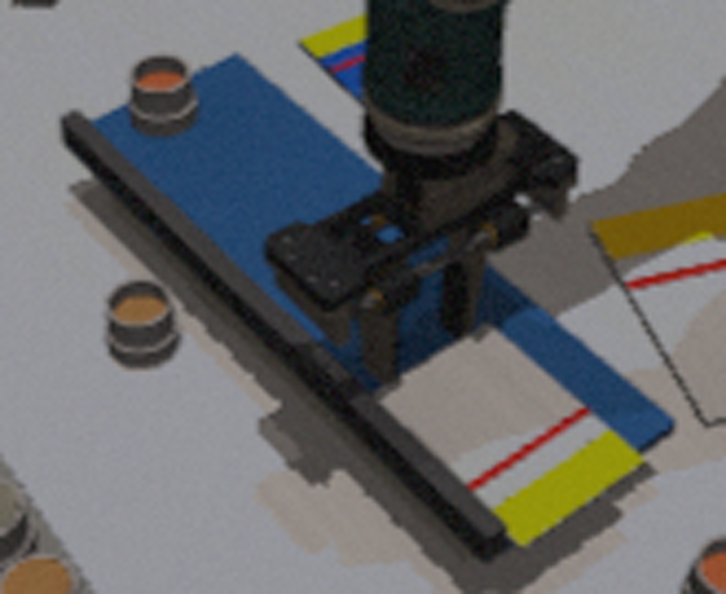

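```bash
cat >> h.py <<'E'
def back(px,d,z):
    K=d["intrinsics"];Rm=cv2.Rodrigues(d["rvec"])[0];ray=Rm.T@np.linalg.inv(K)@[*px,1];c=-Rm.T@d["tvec"]
    w=c+ray*(z/1000-c[2])/ray[2];c,s=np.cos(LQ[2]),np.sin(LQ[2]);e=w[:2]-LQ[:2];return (1000*np.array([c*e[0]+s*e[1],-s*e[0]+c*e[1]])).round(1)
E
python3 - <<'E'
from h import *
a,b=load("pics/scene9.pkl"),load("pics/side9.pkl")
for n,p,z in [("lead near",(643,462),66),("lead fence",(522,545),66),("red near lead-side",(591,411),66),("ledge corner",(673,427),60)]: print("sc",n,back(uncrop(p,4.4,235,150),a,z))
for n,p,z in [("lead near",(80,97),66),("lead fence",(180,43),66),("ledge corner",(49,138),60)]: print("si",n,back(uncrop(p,4.2,260,130),b,z))
E
```

```text
sc lead near [-46.  241.2]
sc lead fence [ 49.6 240.8]
sc red near lead-side [-48.8 194.4]
sc ledge corner [-83.4 230.7]
si lead near [-48.1 239.4]
si lead fence [ 48.9 240.3]
si ledge corner [-89.  223.2]
```

Call:
{"op": "send_rows", "data": {"travel": [[4, 0, 0], [4, 0, 0], [4, 0, 0], [4, 0, 0], [4, 0, 0], [3, 0, 0], [1.5, 0, 0], [0, 0, 0]], "twist": [[0, 0, 0], [0, 0, 0], [0, 0, 0], [0, 0, 0], [0, 0, 0], [0, 0, 0], [0, 0, 0], [0, 0, 0]], "fingers": [50, 50, 50, 50, 50, 50, 50, 50]}}

```text
time: 10.7
position: [0.5625, 0.0934, 0.2516]
ee_rot: [0.689, 0.725, 0.0, -0.0]
contact_force: [0.3, -0.1, -0.8]
width: 0.547
```

Call:
{"op": "send_rows", "data": {"travel": [[-10, 0, 0], [-15, 0, 0], [0, 0, -10], [0, 0, -30], [0, 0, -30], [-30, 0, -10], [-40, 0, 0], [-40, 0, 0], [0, 0, 0]], "twist": [[0, 0, 0], [0, 0, 0], [0, 0, 0], [0, 0, 0], [0, 0, 0], [0, 0, 0], [0, 0, 0], [0, 0, 0], [0, 0, 0]], "fingers": [50, 50, 50, 50, 50, 50, 50, 50, 50]}}

```text
time: 11.45
position: [0.5689, -0.051, 0.3338]
ee_rot: [0.693, 0.72, -0.0, 0.003]
contact_force: [-0.4, -1.1, 0.5]
width: 0.545
```

```bash
python3 look.py 10 side scene wrist; python3 - <<'E'
import cv2
from h import *
a=load("pics/scene10.pkl")["image"][220:290,310:400,::-1];cv2.imwrite("pics/z1.png",cv2.resize(a,None,fx=8,fy=8,interpolation=cv2.INTER_CUBIC))
a=load("pics/side10.pkl")["image"][125:190,260:350,::-1];cv2.imwrite("pics/z2.png",cv2.resize(a,None,fx=8,fy=8,interpolation=cv2.INTER_CUBIC))
E
```

```text
t 11.45 tip(ledge) [  1.3 -28.7 143.8] turn [-7.0000e-04  5.8000e-03 -1.5829e+00] shift after turn mm [95.7 66.9 81.8] F [-0.4 -1.1  0.5] w 50.1 j7 [-0.41  0.35]
```

View pics/z1.png

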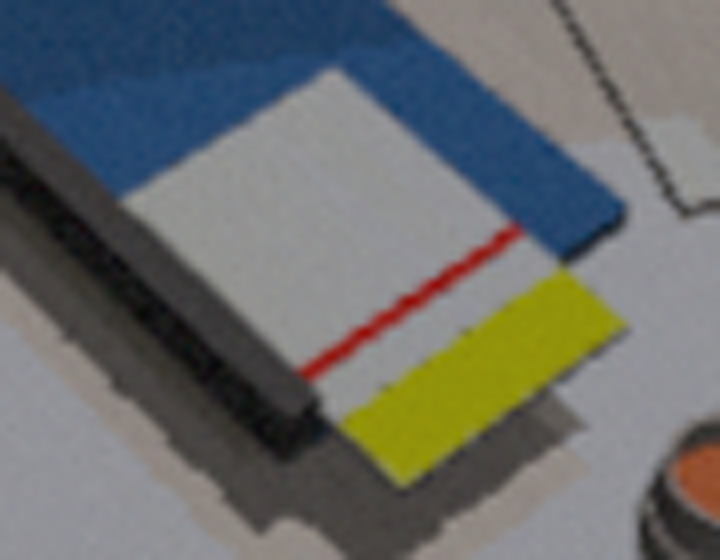

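View pics/z2.png

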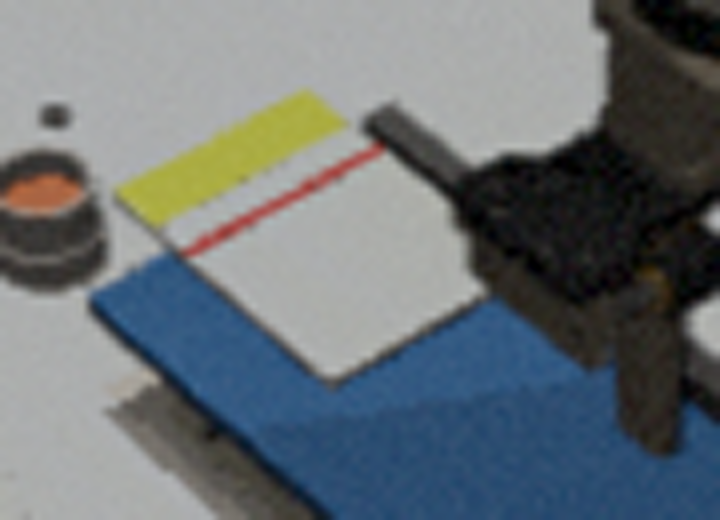

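View pics/wrist10.png

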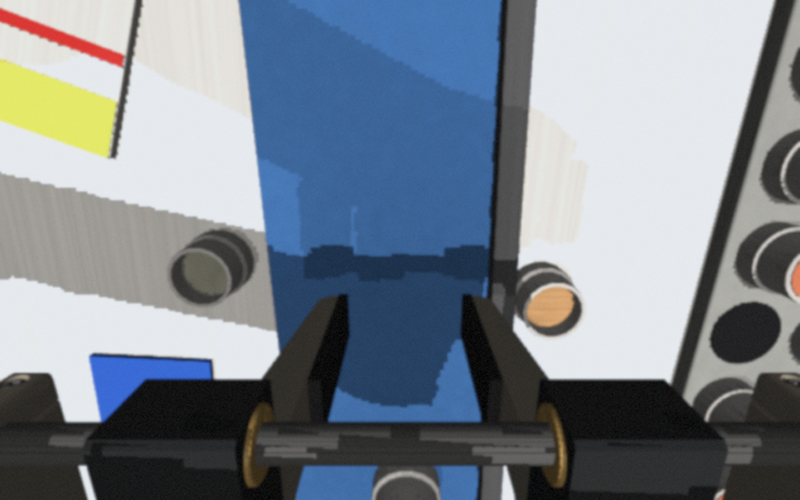

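```bash
python3 - <<'E'
from h import *
a,b=load("pics/scene10.pkl"),load("pics/side10.pkl")
for n,p,z in [("lead near",(629,324),66),("lead fence",(404,487),66),("band rear near",(562,267),66),("red lead-side near",(525,231),66),("rear near",(338,68),66),("ledge corner",(624,206),60),("ledge end at plate",(562,250),60),("fence top end face corner",(320,408),75)]: print("sc",n,back(uncrop(p,8,310,220),a,z))
for n,p,z in [("lead near",(116,192),66),("lead fence",(309,90),66),("band rear near",(160,228),66),("band rear fence",(347,127),66),("red near",(180,252),66),("rear near",(333,385),66),("ledge corner",(91,297),60),("end at plate",(165,254),60),("fence top end face corner",(367,122),75),("fence top outer",(392,102),75)]: print("si",n,back(uncrop(p,8,260,125),b,z))
E
```

```text
sc lead near [-48.6 265.2]
sc lead fence [ 50.2 266.1]
sc band rear near [-48.  235.8]
sc red lead-side near [-49.  217.7]
sc rear near [-48.5 126.7]
sc ledge corner [-86.7 227.4]
sc ledge end at plate [-57.  227.9]
sc fence top end face corner [ 55.8 233.1]
si lead near [-47.7 264.6]
si lead fence [ 50.8 265.2]
si band rear near [-46.9 236.3]
si band rear fence [ 48.3 237.1]
si red near [-49.2 220.1]
si rear near [-49. 124.]
si ledge corner [-87.7 226.8]
si end at plate [-50.8 228.4]
si fence top end face corner [ 50. 226.]
si fence top outer [ 65.6 229.3]
```

The plate's overhang is about 37 mm against the 30 to 46 mm window, and it is parallel to the fence. The band sticks fully out and the red line is on the ledge. I'll go round to the front for a gentle seating check against the fence.

Call:
{"op": "send_rows", "data": {"travel": [[0, -30, 0], [0, -40, 0], [0, -40, 0], [0, -10, 0], [40, 0, 0], [40, 0, 0], [40, 0, 0], [40, 0, 0], [40, 0, 0], [20, 0, 0]], "twist": [[0, 0, 0], [0, 0, 0], [0, 0, 0], [0, 0, 0], [0, 0, 0], [0, 0, 0], [0, 0, 0], [0, 0, 0], [0, 0, 0], [0, 0, 0]], "fingers": [50, 50, 50, 50, 50, 50, 50, 50, 50, 50]}}

```text
time: 12.43
position: [0.4372, 0.1781, 0.332]
ee_rot: [0.686, 0.727, 0.001, -0.001]
contact_force: [0.8, 0.2, 0.5]
width: 0.539
```

Call:
{"op": "send_rows", "data": {"travel": [[0, 0, 0], [0, 0, 0], [0, 0, 0], [0, 0, 0], [0, 0, 0], [0, 0, 0], [0, 0, 0], [0, 0, 0], [0, 0, 0], [0, 0, 0]], "twist": [[0, 0, -0.12], [0, 0, -0.12], [0, 0, -0.12], [0, 0, -0.12], [0, 0, -0.12], [0, 0, -0.12], [0, 0, -0.12], [0, 0, -0.12], [0, 0, -0.12], [0, 0, -0.12]], "fingers": [50, 50, 50, 50, 50, 50, 50, 50, 50, 50]}}

```text
time: 13.27
position: [0.438, 0.1733, 0.3319]
ee_rot: [0.155, 0.988, 0.0, -0.0]
contact_force: [0.4, -0.1, 0.1]
width: 0.546
```

Call:
{"op": "send_rows", "data": {"travel": [[0, 0, 0], [0, 0, 0], [0, 0, 0], [0, 0, 0], [0, 0, 0]], "twist": [[0, 0, -0.12], [0, 0, -0.12], [0, 0, -0.12], [0, 0, -0.011], [0, 0, 0]], "fingers": [50, 50, 50, 50, 50]}}

```text
time: 13.68
position: [0.4382, 0.1727, 0.3319]
ee_rot: [-0.025, 1.0, 0.0, 0.0]
contact_force: [-0.4, 0.5, 0.2]
width: 0.545
```

```bash
python3 -c "
from h import *;from plant import monitor
s=monitor.state();plan(s,-110,190,62,90)"
```

```text
t 13.68 tip(ledge) [-118.6  202.1  141.9] turn [ 0.0006  0.0001 -0.0009] shift after turn mm [ -8.6 -12.   79.9] F [-0.4  0.5  0.2] w 50.1 j7 [-0.62  1.25]
```

Call:
{"op": "send_rows", "data": {"travel": [[0, -10, 20], [0, 0, 25], [0, 0, 25], [0, 0, 8], [0, 0, 1], [-10, 0, 0], [-12, 0, 0], [-12, 0, 0], [-10, 0, 0], [-6, 0, 0]], "twist": [[0, 0, 0], [0, 0, 0], [0, 0, 0], [0, 0, 0], [0, 0, 0], [0, 0, 0], [0, 0, 0], [0, 0, 0], [0, 0, 0], [0, 0, 0]], "fingers": [50, 50, 50, 50, 50, 50, 50, 50, 50, 50]}}

```text
time: 14.52
position: [0.491, 0.1645, 0.2542]
ee_rot: [-0.025, 1.0, 0.001, 0.002]
contact_force: [-0.4, -0.1, -0.3]
width: 0.543
```

```bash
python3 -c "
from h import *;from plant import monitor
s=monitor.state();plan(s,-58,192,62,90)"
```

```text
t 14.52 tip(ledge) [-65.6 191.3  64.2] turn [ 0.001   0.0035 -0.0009] shift after turn mm [-8.3  0.9  2.2] F [-0.4 -0.1 -0.3] w 49.9 j7 [-0.54  1.36]
```

Call:
{"op": "send_rows", "data": {"travel": [[0, 0, 1], [0, 0, 0], [-1.5, 0, 0], [-1.5, 0, 0], [0, 0, 0]], "twist": [[0, 0, 0], [0, 0, 0], [0, 0, 0], [0, 0, 0], [0, 0, 0]], "fingers": [50, 50, 50, 50, 50]}}

```text
time: 14.93
position: [0.4918, 0.1643, 0.2518]
ee_rot: [-0.025, 1.0, 0.0, 0.0]
contact_force: [-0.1, 0.1, 1.0]
width: 0.547
```

```bash
python3 -c "
from h import *;from plant import monitor
s=monitor.state();plan(s,-58,192,62,90)"
```

```text
t 14.93 tip(ledge) [-65.4 191.   61.8] turn [ 0.0001  0.     -0.0001] shift after turn mm [-7.4  1.1 -0.2] F [-0.1  0.1  1. ] w 50.2 j7 [-0.53  1.36]
```

Call:
{"op": "send_rows", "data": {"travel": [[-2, 0, 0], [-2, 0, 0], [-1.5, 0, 0], [-1, 0, 0], [0, 0, 0]], "twist": [[0, 0, 0], [0, 0, 0], [0, 0, 0], [0, 0, 0], [0, 0, 0]], "fingers": [50, 50, 50, 50, 50]}}

```text
time: 15.35
position: [0.4986, 0.1645, 0.2517]
ee_rot: [-0.025, 1.0, 0.0, 0.0]
contact_force: [-0.5, -0.0, 0.1]
width: 0.542
```

Call:
{"op": "send_rows", "data": {"travel": [[-1, 0, 0], [-1, 0, 0], [0, 0, 0]], "twist": [[0, 0, 0], [0, 0, 0], [0, 0, 0]], "fingers": [50, 50, 50]}}

```text
time: 15.6
position: [0.5003, 0.1647, 0.2516]
ee_rot: [-0.025, 1.0, -0.0, -0.0]
contact_force: [-0.5, -0.4, -0.7]
width: 0.548
```

```bash
python3 -c "
from h import *;from plant import monitor
s=monitor.state();plan(s,-58,192,62,90)"
```

```text
t 15.6 tip(ledge) [-57.2 190.8  61.6] turn [-0.0002 -0.0008 -0.    ] shift after turn mm [ 1.   1.1 -0.4] F [-0.5 -0.4 -0.7] w 50.3 j7 [-0.53  1.36]
```

Call:
{"op": "send_rows", "data": {"travel": [[-1, 0, 0], [0, 0, 0]], "twist": [[0, 0, 0], [0, 0, 0]], "fingers": [50, 50]}}

```text
time: 15.77
position: [0.5007, 0.1647, 0.2515]
ee_rot: [-0.025, 1.0, -0.0, -0.001]
contact_force: [-4.7, -0.2, 2.1]
width: 0.545
```

Call:
{"op": "send_rows", "data": {"travel": [[-1, 0, 0], [0, 0, 0]], "twist": [[0, 0, 0], [0, 0, 0]], "fingers": [50, 50]}}

```text
time: 15.93
position: [0.5012, 0.1648, 0.2514]
ee_rot: [-0.025, 1.0, -0.0, -0.002]
contact_force: [-6.6, -0.5, 4.3]
width: 0.544
```

```bash
python3 -c "
from h import *;from plant import monitor
s=monitor.state();plan(s,-58,192,62,90)"
```

```text
t 15.93 tip(ledge) [-56.9 190.9  61.4] turn [-0.0005 -0.0042  0.0004] shift after turn mm [ 1.9  1.  -0.6] F [-6.6 -0.5  4.3] w 50.0 j7 [-0.53  1.37]
```

The force rises firmly at x = -57, so the plate is seated on the fence. Backing straight off, then lifting away.

Call:
{"op": "send_rows", "data": {"travel": [[8, 0, 0], [15, 0, 0], [20, 0, 0], [15, 0, -10], [0, 0, -35], [0, 0, -40], [0, -20, -40], [0, -40, 0], [0, -40, 0], [0, -40, 0]], "twist": [[0, 0, 0], [0, 0, 0], [0, 0, 0], [0, 0, 0], [0, 0, 0], [0, 0, 0], [0, 0, 0], [0, 0, 0], [0, 0, 0], [0, 0, 0]], "fingers": [50, 50, 50, 50, 50, 50, 50, 50, 50, 50]}}

```text
time: 16.77
position: [0.4514, 0.022, 0.3752]
ee_rot: [-0.026, 1.0, 0.0, 0.002]
contact_force: [1.2, -0.5, 0.1]
width: 0.542
```

Call:
{"op": "send_rows", "data": {"travel": [[0, -40, 0], [0, -40, 0], [0, -20, 0], [0, 0, 0], [0, 0, 0]], "twist": [[0, 0, 0], [0, 0, 0], [0, 0, 0], [0, 0, 0], [0, 0, 0]], "fingers": [50, 50, 50, 50, 50]}}

```text
time: 17.18
position: [0.4564, -0.0774, 0.3741]
ee_rot: [-0.023, 1.0, -0.0, 0.001]
contact_force: [0.8, 0.2, -0.4]
width: 0.54
```

```bash
python3 look.py 11 side scene; python3 - <<'E'
import cv2
from h import *
for n,c in(("scene",(220,290,310,400)),("side",(125,190,260,350))):
  I=load(f"pics/{n}11.pkl")["image"][:,:,::-1];cv2.imwrite(f"pics/full_{n}.png",I)
  cv2.imwrite(f"pics/y_{n}.png",cv2.resize(I[c[0]:c[1],c[2]:c[3]],None,fx=8,fy=8,interpolation=cv2.INTER_CUBIC))
E
```

```text
t 17.18 tip(ledge) [-112.7  -48.7  184.1] turn [-0.0002  0.0017 -0.0034] shift after turn mm [-18.   87.7 122.1] F [ 0.8  0.2 -0.4] w 49.7 j7 [-0.25  1.81]
```

View pics/y_scene.png

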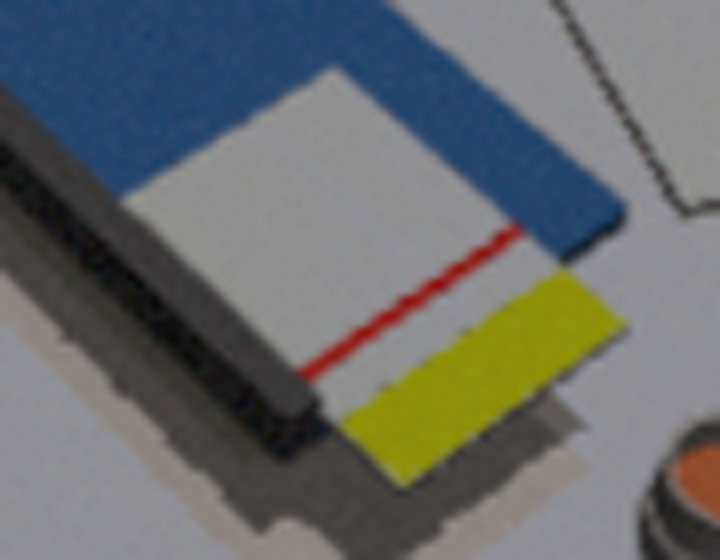

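View pics/y_side.png

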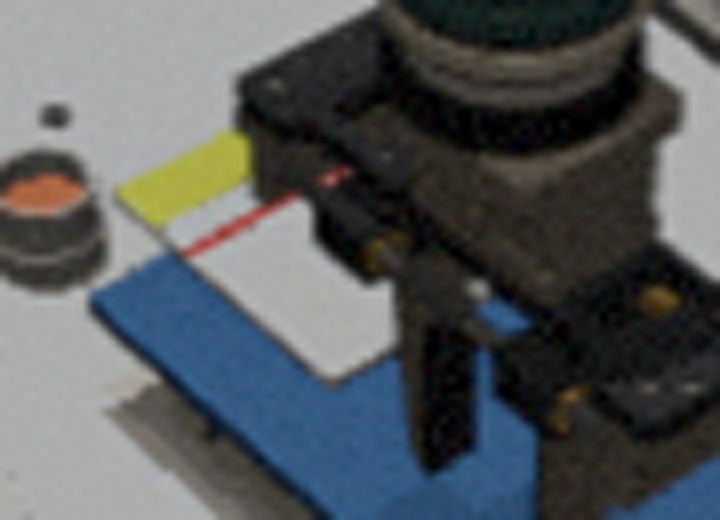

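View pics/full_scene.png

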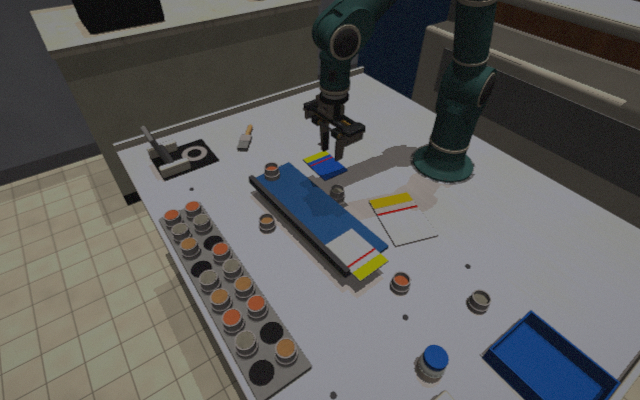

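The plate has not moved between the two views. The lead corners are at (629,324) and (404,487) in the scene crop and the red line is on the ledge. The cups and jar stand where they were, and the robot is clear, so I'm handing in.

```bash
python3 -c "
from plant import ctrl;print(ctrl.close_job())"
```

```text
the job is handed in; nothing more can be done
None
```

The plate is flat against the fence, and its leading end sticks out about 37 mm past the left end of the ledge. I handed the job in at about 17 s of the 51 s allowed.

- **What I did:** I pushed the smaller white plate, the one on the ledge, back to the fence with two spread fingers. I then pushed it along the fence from its rear end with both fingers, and finished with a gentle push from the front to confirm it was seated.
- **Yellow band and red line:** The allowed range is 30 to 46 mm, so the whole yellow band is out and the red line is still on the ledge. Both cameras agree to about 2 mm.
- **Against the fence:** The contact force rose firmly to 6 to 7 N in the seating push, and the plate did not move in the scene view afterwards.
- **Rest of the scene:** In the last scene picture the cups, jar and brush stand where they were, and the gripper is clear of everything.
- **Where checks disagreed:** Camera readings of the ledge end differed from my first ledge fit by 2 to 3 mm. By camera, the plate's distance from the fence read about 2 to 3 mm further off than the contact pushes showed. In the last side view the gripper hid part of the plate, so only the scene view shows all of it.

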